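# Third hand at the hanger jig

## Robot

A 6-joint arm with a two-finger parallel gripper is mounted at the origin on the work surface. World frame = base frame: x ahead of the robot, y to its left, z up, the work surface at z = 0. Lengths are in m, angles in rad, forces in N, time in s.
With the tool pointing down it reaches from about 0.375 to 0.825 m from the base axis. Payload 5.5 kg.
Tool frame: the origin (TCP) lies between the finger pads; the fingertips stand 14 mm ahead of it and the grasp point (between the pads) lies 5 mm behind it (bot.tcp_to_tips is the distance from the TCP to the fingertips, in m); z points along the fingers, x is the direction in which the jaws open and shut, and the axes are right-handed (so a half turn about z gives the same grasp; the last joint's range is limited). The gripper opens to 85 mm and grips with 20 to 120 N. Pads are 22 mm wide; open, the fingers measure 114 mm over their backs; the gripper's body (76 mm by 85 mm) begins 54 mm behind the grasp point. The pads swing forward as they close: fully open they stand 13 mm farther back than shut.
Start: joints at [1.212, 0.314, -0.047, 1.21, 0, 1.571], TCP at [0.211, 0.562, 0.207] pointing down, gripper open.
Joint ranges: [-2.67, 2.67], [-0.69, 1.73], [-1.03, 1.25], [-2.08, 2.16], [-1.42, 1.45], [-3.14, 3.14]. Speed limits (rad/s): [2.39, 2.39, 3.01, 3.14, 3.14, 3.14].

## Interface

Orientations are given as a rotation vector (axis times angle).
In Python, from workcell import bot gives the robot as it stands.
- The arm moves only by the tool carry_out, never from a script. Its argument "deltas" is a list of rows, each a list of 7 numbers: the shift along the tool's x, y, z in mm, then the turn, a rotation vector about the tool's x, y, z in degrees, then the closure in counts, from 0 (fully open) to 255 (shut). In form: [[dx, dy, dz, rx, ry, rz, claw], ...]. A call has 1 to 5 rows; each row is the pose to reach, as a shift and turn from the pose commanded when the call began, along the tool's axes at that moment; what a row does not reach only later rows make up. A row lasts 1/10 s, in which the tool goes at most 50 mm and 8.59 degrees, less where a joint would pass 70% of its speed; a pose out of reach is approached as far as the arm can. A call with a gripper value outside its range is refused whole. The fingers move at their own pace and stop on an object; the grip force is fixed at half the most. Time passes only in rows, so rows that repeat a pose let the fingers close. It gives the time, the measured TCP pose, the force and the opening at its end, in the units of the state.
- bot.read_state(): the state, without advancing time (a new reading comes with each control period).
- bot.snapshot(name): name is "scene" or "top" or "wrist"; returns (picture, depth): 480x640x3 uint8, red, green, blue; 480x640 float32, m along the optical axis (not along the pixel's ray), 0 where there is no reading.
- bot.get_calibration(name): a dict with "fov_y" (degrees; the focal length in pixels is half the picture's height over the tangent of half this angle, whatever the lens; pixels are square), "cx", "cy" (the principal point, pixels), "k1" (the pictures are not rectified: a ray, as slopes to the right and down, at radius r is drawn at 1 + k1 r^2 times it, then the intrinsics apply), "eye" and "orientation" of the camera in the world. Camera axes: x right, y down, z forward; pixel columns grow to the right and rows downward; lengths in m; the calibration is good to about 2 mm. A picture is of the moment at which its call begins: read the wrist's pose just before it. get_calibration takes no time and is no camera call; for the wrist camera it gives the pose at the moment of the call.
- bot.close_job(): hands the job in, once; it reports no verdict.
Trained networks look in the newest picture that a camera, given by its name, has taken for a name from the list of things; names that differ only in an ending like _2 or _b are one class to them, and where a whole thing is asked for, a point or a joint stands for the part that bears it (a point fixed in the world has none). Each returns a list of dicts, best first, with "p" (0 to 1); they miss things now and then, are a little off and sometimes report something else, mostly with a low value. They report only what shows in the picture. A call takes as long as a camera call. They do not tell look-alikes from the thing itself.
- bot.look_for(camera, name): "xy" ([column, row] in pixels, amid what is visible of it).
- bot.landmark_of(camera, name): "xy" ([column, row] in pixels: a listed point, or the origin of a listed thing).
The state is a dict: "t": time; "qpos": joint angles; "joint_velocities": joint speeds; "tau": joint torques, N m; "position": TCP position; "tool_rot": TCP orientation; "wrist_force": force on the tool from outside, world axes, zero at the start; "torque": the same for the moment, N m; "grip_width": opening from 0.0 (shut) to 1.0 (fully open).
Only numpy, scipy, OpenCV 4.12 (cv2) and the standard library are available. Lean on these libraries where they do the work, as an engineer would, in place of code of your own. Each camera call takes 0.05 s, during which the arm holds its last target. There are 200 camera calls.

## Task

Take the long, thick square wooden bar out of the parts bin, lay it flat on the bed of the screwing jig and push its end squarely against the middle of the sprung stop plate until the pointer on top of the gauge stands between the two marks (a push of about 9 N). Go gently, never driving the plate to the end of its travel. Finish while still gripping the bar and pressing it steadily like that, so that the shopkeeper can drive the screws; leave the other wooden pieces in the bin.

Things in the scene. Friction and masses are not known exactly. Their poses are not given: they have to be found in the camera images.
- bar_center (a point): Centre of the target: a plain reddish-brown wooden bar of square section, 150 mm long (its x axis), 30 x 30 mm across, about 95 g, smooth, the same all round, lying in the bin beside its neighbours with about 25 mm free beside it at its middle. Same wood as the other pieces; it is the only one both 150 mm long and 30 mm thick. Starts along the bin's x axis, up to 9 degrees askew, in any one of four side-by-side places.
- bar: The same target bar; origin at the centre of its underside, 15 mm below bar_center; x along its length, z up.
- short_bar_center (a point): Centre of another piece in the bin, to be left: square bar 90 x 30 x 30 mm.
- thin_bar_center (a point): Centre of another piece in the bin, to be left: square bar 150 x 18 x 18 mm.
- slat_center (a point): Centre of another piece in the bin, to be left: flat slat 150 x 40 x 12 mm.
- bin: Fixed open grey plastic bin, 270 (x) x 310 (y) x 45 mm high, walls and floor 5 mm; origin at the centre of its underside. The four wooden pieces lie side by side along its x axis, about 70 mm apart (centre to centre) in y; an aluminium snap link and an eyebolt lie at its +x end. It stands on the left or the right of the counter, the jig on the other side.
- jig: Fixed screwing jig: a plywood bed 300 x 130 mm, 18 mm thick, lying on the counter; origin at its underside, on its middle line (y = 0), x along the bed towards the gauge. The bed runs from x = -145 to +155 mm. An aluminium gauge housing, 58 (x) x 84 (y) mm and 62 mm high above the counter, stands at x = 92 to 150 mm. In front of it is the sprung stop plate. The jig's x points away from the robot, up to 30 degrees to either side.
- jig_bed (a point): Point on the top of the bed (18 mm above the counter), on the middle line, at jig x = -40 mm: where the bar's centre comes (15 mm above) when its end just touches the stop plate.
- stop_face (a point): Point on the face of the steel stop plate, on its middle line, 15 mm above the bed; it moves with the plate. At rest it lies at jig x = 35 mm. The plate is 60 mm wide and reaches from 2 to 48 mm above the bed; its face looks to the jig's -x.
- stop (a joint): How far the plate is pushed in along the jig's x, m: 0 at rest, 0.040 the end of its travel. Spring of 450 N/m without preload (9 N at 0.020), lightly damped. The pointer's head stands 65.5 mm beyond the plate's face (jig x = 100.5 mm at rest); the two black marks on the white scales on both sides of it lie at jig x = 112 and 128 mm, so it is between them from 0.0115 to 0.0275 and mid-way at 0.0195.
Not all that is in view belongs to the job. What is shaped like the bar but green, orange or pink is not meant.

How it is judged:
On the way, in this order (a step that is already met when the one before it is completed fails the run):
1. the bar is lifted out of the bin (z of bar_center in the frame of bin above 0.065 m and contact force between the fingers and bar above 2 N), for 0.1 s.
2. the bar lies on the jig's bed and is pressed squarely against the stop plate with 5 to 13 N for 1.5 s (contact force between bar and stop between 5 and 13 N and angle between the x axis of bar and the x axis of jig, either way round below 0.14 rad and y of bar_center in the frame of jig between -0.013 and 0.013 m and z of bar_center in the frame of jig below 0.041 m and contact force between the fingers and bar above 2 N and contact force between each of the arm, the fingers and stop below 0.5 N), for 1.5 s.
At the end, for the whole second after the job is handed in: The bar, still gripped, is pressed against the stop plate with a steady 5 to 13 N, within 8 degrees of square and 13 mm of the middle line, its underside no more than 8 mm off the bed; the robot does not touch the plate; the other wooden pieces are in the bin (all of step 2 and velocity of joint stop between -0.01 and 0.01 m/s and linear speed of bar below 0.02 m/s and z of each of short_bar_center, thin_bar_center, slat_center in the frame of bin below 0.07 m); the arm keeps its last pose, push and grip.
It fails at once if the stop plate is driven to the end of its travel (beyond 37 mm) (value of joint stop above 0.037 m).
It fails at once if one of the other wooden pieces is taken out of the bin (short_bar) (z of short_bar_center in the frame of bin above 0.07 m).
It fails at once if one of the other wooden pieces is taken out of the bin (thin_bar) (z of thin_bar_center in the frame of bin above 0.07 m).
It fails at once if one of the other wooden pieces is taken out of the bin (slat) (z of slat_center in the frame of bin above 0.07 m).
It also fails if it takes over 48 s, if anything falls off the work surface, if the arm or the gripper's body presses on something with over 40 N, if the wrist force passes 120 N, or if a joint passes its speed limit or range.

## Working session

There is one attempt and no reset: what is moved stays moved. The work goes in short steps, Python scripts to look and compute and a tool call to move; the robot and the scene stay as the last step left them, time stands still between calls to the robot, and variables do not carry over. Pictures are saved under pics/ and viewed, about 8 in all and at most 12, crops included, and the job is handed in when it is done.

Besides the shell and the picture viewer there is one more tool, called after "Call:" as name([rows], argument=value, ...), one row to a line, values as JSON. carry_out: Moves the arm, as the interface text tells. Its arguments: {"type":"object","properties":{"deltas":{"type":"array","items":{"type":"array","items":{"type":"number"}}}},"required":["deltas"]}

```bash
ls; mkdir -p pics
cat > h.py <<'E'
import numpy as np, cv2
from scipy.spatial.transform import Rotation as R
from workcell import bot
def rot(o):
    o=np.array(o,float)
    return o if o.shape==(3,3) else R.from_rotvec(o).as_matrix()
def cam(n):
    c=bot.get_calibration(n); f=240/np.tan(np.radians(c["fov_y"])/2)
    return c,f,np.array(c["eye"]),rot(c["orientation"])
def ray(C,uv):
    c,f,e,M=C; d=(np.array(uv,float)-[c["cx"],c["cy"]])/f; s=d.copy()
    for _ in range(20): s=d/(1+c["k1"]*(s@s))
    return np.array([s[0],s[1],1.])
def at_depth(C,uv,z): return C[2]+C[3]@(ray(C,uv)*z)
def at_z(C,uv,z):
    d=C[3]@ray(C,uv); return C[2]+d*(z-C[2][2])/d[2]
def proj(C,p):
    c,f,e,M=C; q=M.T@(np.array(p)-e); s=q[:2]/q[2]
    return s*(1+c["k1"]*(s@s))*f+[c["cx"],c["cy"]]
def cloud(C,D):
    c,f,e,M=C; v,u=np.mgrid[0:480,0:640]; d=np.stack([(u-c["cx"])/f,(v-c["cy"])/f],-1); s=d.copy()
    for _ in range(15): s=d/(1+c["k1"]*(s**2).sum(-1,keepdims=True))
    return e+(np.concatenate([s,np.ones((480,640,1))],-1)*D[...,None])@M.T
def save(n,im): cv2.imwrite(n,cv2.cvtColor(im,cv2.COLOR_RGB2BGR))
E
python3 - <<'E'
from h import *
print(bot.read_state())
for n in("top","scene","wrist"): print(n,bot.get_calibration(n))
for n in("top","scene"):
    p,d=bot.snapshot(n); save(f"pics/{n}0.png",p); np.savez(f"{n}0.npz",p=p,d=d)
    for k in("bar_center","jig","jig_bed","stop_face","bin","short_bar_center","thin_bar_center","slat_center"):
        for r in bot.landmark_of(n,k)[:3]:
            u=np.array(r["xy"]); C=cam(n); i=np.clip(u.round().astype(int),0,[639,479]); z=d[i[1],i[0]]
            print(n,k,u.round(1),round(r["p"],2),at_depth(C,u,z).round(3))
E
```

```text
pics
{'t': 0.0, 'qpos': array([ 1.21198971e+00,  3.14228304e-01, -4.80636277e-02,  1.21019745e+00,
        2.54809357e-05,  1.57080829e+00]), 'joint_velocities': array([-0.00224352, -0.00127582,  0.0014592 ,  0.00027619, -0.00147721,
        0.00026744]), 'tau': array([-2.10337857e-03, -5.39590037e+01,  3.39750767e+01,  1.91450020e-02,
       -4.54226247e-04, -1.21061322e-05]), 'position': array([0.21047136, 0.56122135, 0.20644   ]), 'tool_rot': array([ 2.58142232e+00,  1.78883529e+00, -2.20801217e-03]), 'wrist_force': array([ 0.62278653, -0.08213924,  0.07442728]), 'torque': array([-0.03520629, -0.00196176,  0.00621405]), 'grip_width': 1.000347223440268}
top {'fov_y': 49.67705923948677, 'cx': 314.3466415458298, 'cy': 236.12232667012702, 'k1': -0.009373746563187523, 'eye': array([ 1.97660760e-01, -9.99557315e-05,  1.01757190e+00]), 'orientation': array([-2.18449135,  1.98262619, -0.24001677])}
scene {'fov_y': 54.34969931983452, 'cx': 316.91229074384825, 'cy': 240.54429508452608, 'k1': -0.0670663218772055, 'eye': array([ 0.92384605, -0.89355125,  0.69200208]), 'orientation': array([-2
[... 728 characters left out ...]
] 0.9 [0.502 0.162 0.021]
top slat_center [151.2 227.9] 0.74 [0.431 0.354 0.015]
scene bar_center [285.  258.8] 0.85 [ 0.386 -0.055  0.029]
scene bar_center [387.6 293.4] 0.8 [ 0.924 -0.894  0.692]
scene bar_center [356.1 224.8] 0.71 [0.466 0.207 0.023]
scene jig [296.7 332.2] 0.86 [ 0.544 -0.265  0.018]
scene jig_bed [273.4 323. ] 0.64 [ 0.486 -0.265  0.018]
scene stop_face [308.7 322.2] 0.73 [ 0.574 -0.268  0.061]
scene bin [370.6 225.9] 0.94 [0.506 0.223 0.022]
scene bin [274.9 324.6] 0.23 [ 0.491 -0.266  0.017]
scene short_bar_center [360.5 211.6] 0.59 [0.449 0.278 0.029]
scene thin_bar_center [359.8 237.2] 0.67 [0.519 0.113 0.045]
scene slat_center [364.4 208.1] 0.68 [0.453 0.296 0.034]
```

View pics/top0.png

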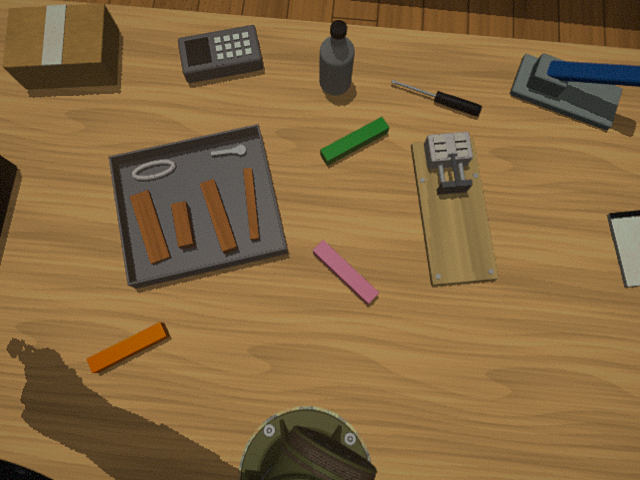

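View pics/scene0.png

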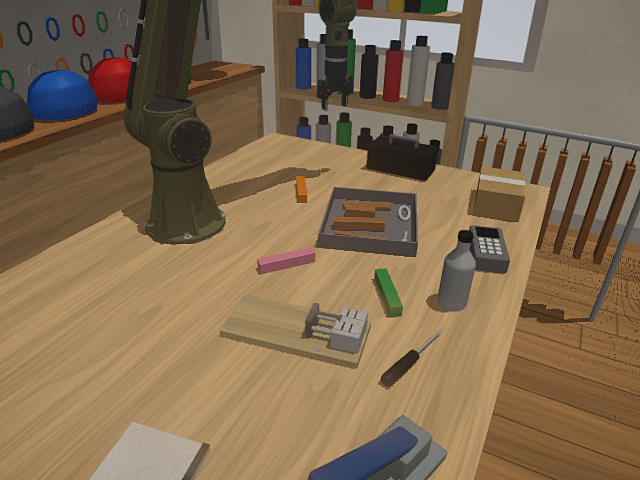

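The top view shows four pieces in the left bin: slat (151,227), short bar (182,225), the target bar (219,215) and thin bar (251,204). The jig is on the right, with its bed around (457,228) and the plate at (452,188). The orange, green and pink bars are decoys. Next I'll take metric fits from the depth cloud.

```bash
cat > meas.py <<'E'
from h import *
def fit(P,m,name):
    m=cv2.morphologyEx(m.astype(np.uint8),cv2.MORPH_OPEN,np.ones((2,2)))
    n,l,s,_=cv2.connectedComponentsWithStats(m)
    for i in range(1,n):
        if s[i,4]<80: continue
        q=P[l==i]; c,sz,a=cv2.minAreaRect((q[:,:2]*1000).astype(np.float32))
        if sz[0]<sz[1]: a+=90; sz=sz[::-1]
        a=(a+90)%180-90
        print(name,"c",np.round(c,1),"size",np.round(sz,1),"ang",round(a,1),"z",np.percentile(q[:,2],[10,50,90]).round(4),"n",len(q))
E
python3 - <<'E'
from meas import *
d=np.load("top0.npz"); p,D=d["p"].astype(int),d["d"]; C=cam("top"); P=cloud(C,D)
X,Y,Z=P[...,0],P[...,1],P[...,2]
inb=(X>.33)&(X<.62)&(Y>.08)&(Y<.43)
red=(p[...,0]-p[...,2]>45)
fit(P,inb&red&(Z>.012),"wood")
j=(X>.3)&(X<.75)&(Y<-.12)&(Y>-.4)
fit(P,j&(Z>.010)&(Z<.026),"bed")
fit(P,j&(Z>.052)&(Z<.085),"high")
fit(P,(X>.3)&(X<.75)&(Y>.05)&(Y<.5)&(Z>.041)&(Z<.06),"binrim")
E
```

```text
wood c [378.7 105.1] size [416.4  44.6] ang 24.0 z [0.0184 0.0221 0.0247] n 617
wood c [354.4 141.6] size [419.4  51.8] ang 35.1 z [0.0315 0.0341 0.0364] n 1075
wood c [320.9 221.8] size [499.   93.4] ang 50.4 z [0.0135 0.0162 0.0185] n 1398
wood c [323.3 170.9] size [419.5  63.7] ang 45.1 z [0.0312 0.034  0.0366] n 649
bed c [ 421.4 -215.5] size [562.9 262.6] ang -18.9 z [0.0147 0.0173 0.0197] n 7292
bed c [ 591.9 -235.3] size [54.9 22. ] ang -6.8 z [0.0153 0.0178 0.0647] n 142
high c [ 442.8 -163.3] size [575.8 124. ] ang -21.5 z [0.0554 0.0621 0.0664] n 1524
binrim c [632.3 241.2] size [94.4  4.1] ang -70.4 z [0.0361 0.0416 0.0446] n 119
binrim c [600.9 332.4] size [62.7  5. ] ang -71.5 z [0.0363 0.0419 0.045 ] n 85
binrim c [588.3 138.4] size [101.4   4.8] ang 18.8 z [-0.0013  0.0429  0.0458] n 97
binrim c [453.7 415.7] size [86.8  4.5] ang 18.8 z [0.0373 0.0425 0.0453] n 116
binrim c [435.7  89.7] size [85.3 33. ] ang -7.7 z [0.0002 0.0428 0.0457] n 141
binrim c [263.8 205.4] size [428.7  51.9] ang 65.2 z [0.0363 0.043  0.0455] n 138
binrim c [381.  157.8] size [79.1  3.2] ang -71.0 z [0.0338 0.0415 0.045 ] n 99
binrim c [346.6 259.4] size [130.6   3.4] ang -71.0 z [0.0338 0.0421 0.0457] n 178
```

```bash
sed -i 's/    m=cv2.morph/    m0=m\n    m=cv2.morph/; s/q=P\[l==i\]/q=P[(l==i)\&m0]/' meas.py
python3 - <<'E'
from meas import *
d=np.load("top0.npz"); p,D=d["p"].astype(int),d["d"]; C=cam("top"); P=cloud(C,D)
X,Y,Z=P[...,0],P[...,1],P[...,2]
inb=(X>.33)&(X<.62)&(Y>.08)&(Y<.43)
red=(p[...,0]-p[...,2]>45)
fit(P,inb&red&(Z>.012),"wood")
j=(X>.3)&(X<.75)&(Y<-.12)&(Y>-.4)
fit(P,j&(Z>.010)&(Z<.026),"bed")
fit(P,j&(Z>.052)&(Z<.085),"high")
E
```

```text
wood c [499.6 159.4] size [147.9  16. ] ang 12.9 z [0.0199 0.0224 0.0248] n 545
wood c [465.8 219.6] size [146.6  28.2] ang 25.9 z [0.032  0.0341 0.0364] n 1010
wood c [433.1 357.3] size [147.3  39. ] ang 26.9 z [0.0141 0.0163 0.0186] n 1312
wood c [440.  287.9] size [87.1 28.1] ang 19.0 z [0.032  0.0342 0.0366] n 595
bed c [ 528.1 -247.5] size [297.7 131.2] ang 10.6 z [0.0149 0.0173 0.0197] n 7031
bed c [ 602.4 -235.8] size [30.3 17.6] ang 10.7 z [0.0151 0.0175 0.02  ] n 120
high c [ 613.6 -230.8] size [113.5  85.8] ang 10.2 z [0.0587 0.0624 0.0665] n 1410
```

Sizes match the given ones, with the bar centre at (466,220) mm, yaw 25.9°, and the jig at yaw about 10.5°. Next I'll plan the approach.

```bash
cat >> h.py <<'E'
def plan(goals,start=None,n=1):
    """goals: list of (x,y,z mm, jaw yaw deg); prints tool-frame call deltas, each from the previous goal"""
    s=bot.read_state(); p=np.array(s["position"])*1000; M=rot(s["tool_rot"])
    if start is not None: p=np.array(start[:3],float); y=np.radians(start[3]); M=down(start[3])
    for g in goals:
        T=down(g[3]); d=M.T@(np.array(g[:3])-p); r=np.degrees(R.from_matrix(M.T@T).as_rotvec())
        print("goal",g,"d",d.round(1),"r",r.round(2),"len",round(np.linalg.norm(d),1)); p,M=np.array(g[:3],float),T
def down(yaw):
    y=np.radians(yaw); x=np.array([np.cos(y),np.sin(y),0]); z=np.array([0,0,-1.]); return np.c_[x,np.cross(z,x),z]
E
python3 -c "
from h import *
plan([(338,390,207,92.7),(466,220,207,115.9)])"
```

```text
goal (338, 390, 207, 92.7) d [-116.2  179.5    0.3] r [  0.    -0.   -23.26] len 213.8
goal (466, 220, 207, 115.9) d [-175.8  119.8    0. ] r [  0.    0.  -23.2] len 212.8
```

Call:
carry_out([
  [-23, 36, 0, 0, 0, -4.6, 128],
  [-46, 72, 0, 0, 0, -9.3, 128],
  [-70, 108, 0, 0, 0, -14, 128],
  [-93, 144, 0, 0, 0, -18.6, 128],
  [-116, 179.5, 0, 0, 0, -23.3, 128],
])

```text
t: 1.4
position: [0.3388, 0.3888, 0.2075]
tool_rot: [2.163, 2.278, 0.001]
wrist_force: [1.1, 0.6, 0.4]
grip_width: 0.497
```

Call:
carry_out([
  [-35, 24, 0, 0, 0, -4.6, 128],
  [-70, 48, 0, 0, 0, -9.3, 128],
  [-105, 72, 0, 0, 0, -14, 128],
  [-141, 96, 0, 0, 0, -18.6, 128],
  [-176, 120, 0, 0, 0, -23.2, 128],
])

```text
t: 1.9
position: [0.4672, 0.2185, 0.2076]
tool_rot: [1.662, 2.666, 0.001]
wrist_force: [0.8, 0.3, -0.1]
grip_width: 0.496
```

Run:
```python
from meas import *
import time
s=bot.read_state(); print(s["t"],s["position"],s["qpos"].round(3),s["grip_width"],np.abs(s["joint_velocities"]).max())
p,D=bot.snapshot("top"); p,D=bot.snapshot("top")
C=cam("wrist"); p,D=bot.snapshot("wrist"); save("pics/w1.png",p); np.savez("w1.npz",p=p,d=D)
P=cloud(C,D); X,Y,Z=P[...,0],P[...,1],P[...,2]; p=p.astype(int)
inb=(X>.33)&(X<.62)&(Y>.08)&(Y<.43)
fit(P,inb&(p[...,0]-p[...,2]>35)&(Z>.012)&(Z<.05),"wood")
for r in bot.landmark_of("wrist","bar_center"): print(r, at_z(C,r["xy"],.035).round(4))
s=bot.read_state(); print(s["t"],s["position"],s["grip_width"])
plan([(466,220,100,115.9)])
```

```text
1.9 [0.46720617 0.21853931 0.20756112] [ 0.438  0.155 -0.249  1.166  0.    -0.019] 0.495535303920185 1.6040006383058718
wood c [467.1 223.4] size [148.2  29.1] ang 25.9 z [0.0354 0.0363 0.0373] n 5737
wood c [500.8 163. ] size [149.3  17.3] ang 13.0 z [0.023  0.0243 0.0252] n 3303
wood c [434.7 359.7] size [149.4  40.8] ang 26.6 z [0.0172 0.0182 0.0191] n 6525
wood c [441.5 290.4] size [90.5 31. ] ang 18.3 z [0.0339 0.0361 0.0371] n 3846
{'xy': [325.3, 200.7], 'p': 0.82} [0.4646 0.2194 0.035 ]
{'xy': [8.8, 265.0], 'p': 0.81} [ 0.6474 -0.0225  0.035 ]
2.1 [0.46662911 0.21939633 0.20728708] 0.4999017507494115
goal (466, 220, 100, 115.9) d [  0.8  -0.3 107.3] r [-0.01 -0.03 -0.13] len 107.3
```

View pics/w1.png

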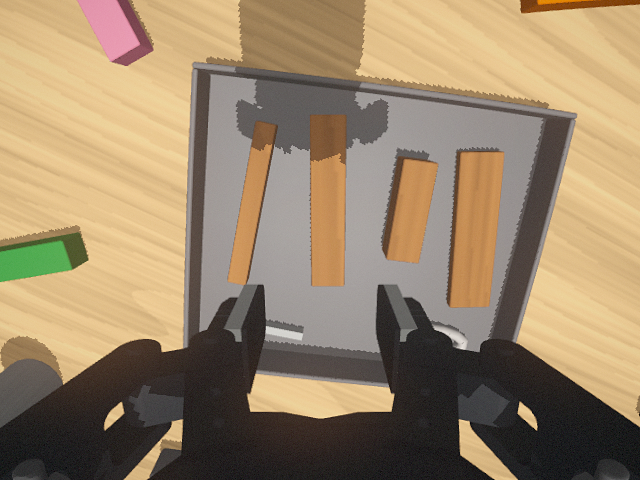

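Wrist view: the target bar is at (328,200), between the thin bar (252,205) and the short bar (411,210), with free gaps on both sides. The wrist and top fits agree within 4 mm. I'll go lower and check from near.

Call:
carry_out([
  [1.5, 0, 25, 0, 0, 0, 128],
  [1.5, 0, 55, 0, 0, 0, 128],
  [1.5, 0, 85, 0, 0, 0, 128],
  [1.5, 0, 107, 0, 0, 0, 128],
  [1.5, 0, 107, 0, 0, 0, 128],
])

```text
t: 2.6
position: [0.4623, 0.2215, 0.0974]
tool_rot: [-1.662, -2.662, 0.007]
wrist_force: [-0.7, -0.5, -0.5]
grip_width: 0.497
```

Run:
```python
from meas import *
p,D=bot.snapshot("wrist"); s=bot.read_state()
C=cam("wrist"); p,D=bot.snapshot("wrist"); save("pics/w2.png",p)
P=cloud(C,D); X,Y,Z=P[...,0],P[...,1],P[...,2]; p=p.astype(int)
inb=(X>.33)&(X<.62)&(Y>.08)&(Y<.43)
fit(P,inb&(p[...,0]-p[...,2]>35)&(Z>.012)&(Z<.05),"wood")
s=bot.read_state(); print(s["t"],s["position"],s["grip_width"],rot(s["tool_rot"])[:,2],np.degrees(np.arctan2(*rot(s["tool_rot"])[[1,0],0])))
plan([(466.5,221.5,25,115.9)])
```

```text
wood c [467.1 223.3] size [149.   29.3] ang 25.9 z [0.0354 0.0363 0.0371] n 11536
wood c [500.4 163. ] size [149.5  17.6] ang 12.8 z [0.0227 0.0242 0.0251] n 6216
wood c [426.5 356. ] size [132.8  41.6] ang 26.7 z [0.0172 0.0182 0.019 ] n 10408
wood c [441.3 290.5] size [90.2 31. ] ang 18.6 z [0.03   0.0361 0.037 ] n 7334
2.7 [0.4649676  0.22232815 0.10063872] 0.4979284552494213 [-6.47799734e-04 -4.23009776e-05 -9.99999789e-01] 116.01833452087784
goal (466.5, 221.5, 25, 115.9) d [-1.4  1.1 75.6] r [-0.03 -0.01  0.12] len 75.7
```

View pics/w2.png

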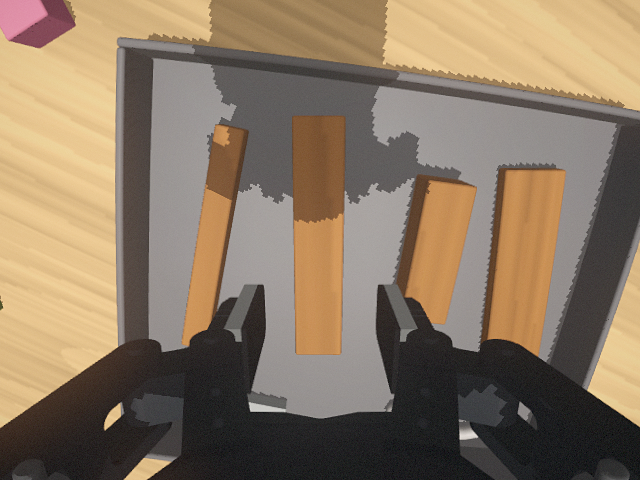

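Gap centre at about column 322 and the bar at 319–320, so it is centred with clear space beside it. Descending and gripping.

Call:
carry_out([
  [0, 1.5, 20, 0, 0, 0, 128],
  [0, 1.5, 40, 0, 0, 0, 128],
  [0, 1.5, 60, 0, 0, 0, 128],
  [0, 1.5, 73, 0, 0, 0, 128],
  [0, 1.5, 79, 0, 0, 0, 128],
])

```text
t: 3.2
position: [0.4671, 0.2226, 0.0214]
tool_rot: [1.666, 2.664, 0.001]
wrist_force: [-1.2, 0.2, -0.2]
grip_width: 0.495
```

Call:
carry_out([
  [0, 0, 0, 0, 0, 0, 128],
  [0, 0, 0, 0, 0, 0, 200],
  [0, 0, 0, 0, 0, 0, 255],
  [0, 0, 0, 0, 0, 0, 255],
  [0, 0, 0, 0, 0, 0, 255],
])

```text
t: 3.7
position: [0.4673, 0.2222, 0.0218]
tool_rot: [1.666, 2.663, 0.001]
wrist_force: [-0.1, -0.2, 0.2]
grip_width: -0.003
```

Run:
```python
from h import *
s=bot.read_state(); print(s, bot.tcp_to_tips)
plan([(466.5,222,150,115.9)])
```

```text
{'t': 3.7, 'qpos': array([ 4.43875504e-01,  3.13025202e-01, -5.05913738e-01,  7.51047151e-01,
       -2.61258028e-05, -8.84850705e-03]), 'joint_velocities': array([-5.83298328e-05,  2.07869600e-03, -2.84250235e-03, -3.16119374e-03,
       -1.21149354e-03,  5.74730727e-04]), 'tau': array([ 1.17563849e-02, -4.75689912e+01,  2.76700580e+01, -6.30428869e-03,
        4.22697412e-04,  2.05328088e-04]), 'position': array([0.46734948, 0.22222547, 0.02176954]), 'tool_rot': array([1.66596151e+00, 2.66294935e+00, 1.05072495e-03]), 'wrist_force': array([-0.1088893 , -0.20512775,  0.22435178]), 'torque': array([-0.00293068,  0.01181662,  0.00435085]), 'grip_width': -0.0031419600129965935} 0.014
goal (466.5, 222, 150, 115.9) d [   0.2   -0.8 -128.2] r [0.05 0.   0.04] len 128.2
```

The gripper closed fully, so nothing is held. Looking.

Run:
```python
from meas import *
a,Da=bot.snapshot("top")
C=cam("wrist"); p,D=bot.snapshot("wrist"); save("pics/w3.png",np.hstack([p,a[80:320,60:360][:, :]] if 0 else [cv2.resize(p,(400,300)),cv2.resize(a[100:310,90:370],(400,300))]))
P=cloud(C,D); X,Y,Z=P[...,0],P[...,1],P[...,2]; p=p.astype(int)
inb=(X>.33)&(X<.62)&(Y>.08)&(Y<.43)
fit(P,inb&(p[...,0]-p[...,2]>35)&(Z>.012)&(Z<.05),"wood")
```

```text
wood c [434.5 207.4] size [77.5 29.5] ang 25.9 z [0.0355 0.0363 0.0371] n 13954
wood c [486.1 159.6] size [120.6  18.2] ang 13.0 z [0.0209 0.0242 0.025 ] n 11090
wood c [426.1 355.5] size [131.9  41.5] ang 27.3 z [0.0171 0.0181 0.0189] n 16446
wood c [434.4 288.2] size [76.  31.2] ang 18.5 z [0.0238 0.036  0.0369] n 14135
wood c [516.1 247.1] size [16.3  6.4] ang 25.4 z [0.0356 0.0363 0.037 ] n 343
```

View pics/w3.png

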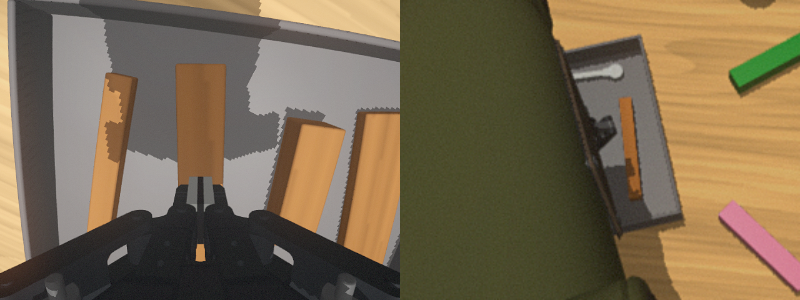

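Run:
```python
from h import *
s=bot.read_state(); C=cam("wrist"); p,D=bot.snapshot("wrist"); save("pics/w3full.png",p[180:480,120:520])
P=cloud(C,D); pos=np.array(s["position"]); M=rot(s["tool_rot"])
print("eye",C[2],"tcp",pos,"TCP px",proj(C,pos),"tips px",proj(C,pos+M[:,2]*.014),"tip at z50",proj(C,[pos[0],pos[1],.05]))
for r,c in [(300,320),(310,305),(310,335),(330,320),(350,320),(380,320),(400,320),(400,280),(400,320),(415,320),(440,320)]:
    q=P[r,c]; print((r,c),D[r,c].round(3),q.round(3),"tool",(M.T@(q-pos)*1000).round(1),p[r,c])
```

```text
eye [0.4059911  0.19325618 0.18937759] tcp [0.46714217 0.2221423  0.02153792] TCP px [318.87089627 279.41498698] tips px [318.98768069 268.45210515] tip at z50 [318.57075577 307.63584618]
(300, 320) 0.133 [0.457 0.218 0.067] tool [  0.6 -10.9 -45.3] [47 45 39]
(310, 305) 0.127 [0.46  0.214 0.073] tool [ -4.2 -10.5 -51.8] [110 109 106]
(310, 335) 0.127 [0.455 0.222 0.073] tool [  5.3 -10.4 -51.6] [110 110 107]
(330, 320) 0.117 [0.459 0.219 0.084] tool [  0.6  -9.3 -62.4] [48 45 46]
(350, 320) 0.119 [0.464 0.221 0.084] tool [  0.6  -2.8 -62.6] [46 41 45]
(380, 320) 0.121 [0.473 0.226 0.085] tool [  0.6   7.3 -63.1] [40 40 41]
(400, 320) 0.18 [0.514 0.246 0.036] tool [  0.5  52.6 -14.6] [203 145  88]
(400, 280) 0.075 [0.455 0.208 0.125] tool [  -6.9  -17.4 -103.9] [44 43 43]
(400, 320) 0.18 [0.514 0.246 0.036] tool [  0.5  52.6 -14.6] [203 145  88]
(415, 320) 0.182 [0.522 0.249 0.036] tool [  0.5  61.  -14.4] [201 146  85]
(440, 320) 0.074 [0.457 0.218 0.128] tool [   0.7  -10.4 -106.5] [34 33 34]
```

View pics/w3full.png

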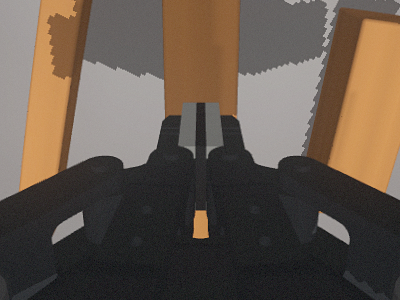

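Run:
```python
from h import *
s=bot.read_state(); C=cam("wrist"); p,D=bot.snapshot("wrist")
P=cloud(C,D); pos=np.array(s["position"]); M=rot(s["tool_rot"])
for c in (308,312,330,334):
  print(c,[(r,*( M.T@(P[r,c]-pos)*1000).round(0).astype(int)) for r in range(274,330,5)])
# open state from w1: tcp pose then
d=np.load("w1.npz"); 
C1=(C[0],C[1],np.zeros(3),np.eye(3)); Q=cloud(C1,d["d"]); E0=M.T@(C[2]-pos); Mc=M.T@C[3]
T=(Q@Mc.T+E0)*1000
for c in (243,250,390,398): print("open",c,[(r,*T[r,c].round(0).astype(int)) for r in range(280,400,15)])
```

```text
308 [(274, np.int64(-4), np.int64(-9), np.int64(-16)), (279, np.int64(-4), np.int64(-6), np.int64(-15)), (284, np.int64(-4), np.int64(-10), np.int64(-30)), (289, np.int64(-4), np.int64(-11), np.int64(-37)), (294, np.int64(-4), np.int64(-11), np.int64(-40)), (299, np.int64(-3), np.int64(-11), np.int64(-44)), (304, np.int64(-3), np.int64(-11), np.int64(-48)), (309, np.int64(-3), np.int64(-11), np.int64(-52)), (314, np.int64(-3), np.int64(-11), np.int64(-55)), (319, np.int64(-3), np.int64(-11), np.int64(-58)), (324, np.int64(-3), np.int64(-11), np.int64(-62)), (329, np.int64(-3), np.int64(-12), np.int64(-67))]
312 [(274, np.int64(-3), np.int64(-8), np.int64(-14)), (279, np.int64(-3), np.int64(-6), np.int64(-15)), (284, np.int64(-2), np.int64(-11), np.int64(-32)), (289, np.int64(-2), np.int64(-11), np.int64(-35)), (294, np.int64(-2), np.int64(-11), np.int64(-40)), (299, np.int64(-2), np.int64(-11), np.int64(-45)), (304, np.int64(-2), np.int64(-11), np.int64(-48)), (309, np.int64(-2), np.int64(-11), np.int64(-52)), (314, np.int64(-2), np.int64(-11), np.int64(-56)), (319, np.int64(-2), np.
[... 2295 characters left out ...]
t64(22), np.int64(-11), np.int64(-53)), (325, np.int64(22), np.int64(-8), np.int64(-58)), (340, np.int64(22), np.int64(-4), np.int64(-59)), (355, np.int64(22), np.int64(0), np.int64(-60)), (370, np.int64(22), np.int64(5), np.int64(-61)), (385, np.int64(22), np.int64(10), np.int64(-62))]
open 398 [(280, np.int64(77), np.int64(81), np.int64(200)), (295, np.int64(27), np.int64(-11), np.int64(-41)), (310, np.int64(25), np.int64(-11), np.int64(-54)), (325, np.int64(23), np.int64(-11), np.int64(-63)), (340, np.int64(23), np.int64(-8), np.int64(-65)), (355, np.int64(23), np.int64(-2), np.int64(-64)), (370, np.int64(23), np.int64(2), np.int64(-66)), (385, np.int64(16), np.int64(-17), np.int64(-99))]
```

The wrist depth shows the pad tips at tool z of about −30 mm, not +14. The real fingers end about 44 mm short of where the stated TCP implies. The bar height is confirmed by both cameras, so it is the tool offset that is wrong. The fingers therefore shut in the air above the bar. I'll open, go lower with force checks, and grip again.

Call:
carry_out([
  [0, 0, 0, 0, 0, 0, 128],
  [0, 0, 0, 0, 0, 0, 128],
  [0, 0, 0, 0, 0, 0, 128],
  [0, 0, 8, 0, 0, 0, 128],
  [0, 0, 18, 0, 0, 0, 128],
])

```text
t: 4.4
position: [0.4674, 0.2223, 0.0029]
tool_rot: [1.666, 2.663, 0.001]
wrist_force: [0.7, 0.4, 0.2]
grip_width: 0.498
```

Run:
```python
from h import *
s=bot.read_state(); C=cam("wrist"); p,D=bot.snapshot("wrist")
print(s["position"],s["wrist_force"],s["grip_width"])
P=cloud(C,D); pos=np.array(s["position"]); M=rot(s["tool_rot"])
for c in (240,248,254,386,392,400):
  print(c,[(r,*(M.T@(P[r,c]-pos)*1000).round(0).astype(int).tolist(),int(P[r,c][2]*1000)) for r in range(280,312,4)])
```

```text
[0.46737011 0.22227995 0.00294495] [0.71691724 0.38863152 0.1848033 ] 0.49803223199446955
240 [(280, -35, -1, -4, 6), (284, -35, 1, -3, 6), (288, -35, 2, -4, 7), (292, -35, 5, -3, 6), (296, -27, -10, -41, 43), (300, -26, -11, -46, 48), (304, -25, -11, -49, 51), (308, -25, -11, -52, 55)]
248 [(280, -31, -1, -3, 6), (284, -31, 1, -3, 6), (288, -25, -11, -35, 37), (292, -24, -12, -40, 43), (296, -24, -11, -41, 44), (300, -23, -11, -45, 47), (304, -23, -11, -49, 51), (308, -22, -11, -52, 55)]
254 [(280, -28, -1, -4, 6), (284, -29, 1, -2, 5), (288, -23, -11, -35, 37), (292, -22, -11, -38, 41), (296, -22, -11, -42, 45), (300, -21, -11, -45, 47), (304, -21, -11, -48, 50), (308, -21, -10, -50, 52)]
386 [(280, 30, -1, -2, 5), (284, 30, 1, -3, 5), (288, 24, -11, -35, 37), (292, 24, -11, -38, 41), (296, 23, -11, -42, 45), (300, 23, -11, -45, 47), (304, 22, -10, -47, 50), (308, 22, -10, -49, 51)]
392 [(280, 32, -1, -4, 6), (284, 32, 1, -3, 6), (288, 26, -11, -35, 37), (292, 26, -11, -38, 40), (296, 25, -11, -42, 44), (300, 25, -10, -44, 47), (304, 24, -11, -48, 51), (308, 23, -11, -52, 55)]
400 [(280, 36, -1, -3, 6), (284, 36, 1, -3, 6), (288, 36, 3, -3, 6), (292, 36, 5, -4, 6), (296, 28, -11, -42, 45), (300, 27, -11, -46, 48), (304, 27, -11, -48, 51), (308, 26, -11, -51, 53)]
```

Tips are now at 35–36 mm (floor about 6 mm), with inner pad faces at ±22 mm. I'll go down 25 mm more and close.

Call:
carry_out([
  [0, 0, 7, 0, 0, 0, 128],
  [0, 0, 14, 0, 0, 0, 128],
  [0, 0, 20, 0, 0, 0, 128],
  [0, 0, 25, 0, 0, 0, 128],
  [0, 0, 25, 0, 0, 0, 128],
])

```text
t: 4.95
position: [0.4667, 0.222, -0.0209]
tool_rot: [-1.666, -2.663, 0.001]
wrist_force: [-4.8, -2.2, 14.2]
grip_width: 0.503
```

Call:
carry_out([
  [0, 0, 0, 0, 0, 0, 180],
  [0, 0, 0, 0, 0, 0, 220],
  [0, 0, 0, 0, 0, 0, 255],
  [0, 0, 0, 0, 0, 0, 255],
  [0, 0, 0, 0, 0, 0, 255],
])

```text
t: 5.45
position: [0.4689, 0.2229, -0.0193]
tool_rot: [1.665, 2.661, 0.005]
wrist_force: [-3.5, -2.0, 21.3]
grip_width: 0.344
```

Gripped at 29 mm width. There is about 21 N of upward contact force, so I'll lift straight up.

Call:
carry_out([
  [0, 0, -3, 0, 0, 0, 255],
  [0, 0, -8, 0, 0, 0, 255],
  [0, 0, -20, 0, 0, 0, 255],
  [0, 0, -40, 0, 0, 0, 255],
  [0, 0, -60, 0, 0, 0, 255],
])

```text
t: 5.95
position: [0.4664, 0.2218, 0.039]
tool_rot: [-1.666, -2.663, 0.002]
wrist_force: [-0.3, 0.9, -1.1]
grip_width: 0.344
```

Call:
carry_out([
  [0, 0, -20, 0, 0, 0, 255],
  [0, 0, -40, 0, 0, 0, 255],
  [0, 0, -55, 0, 0, 0, 255],
  [0, 0, -60, 0, 0, 0, 255],
  [0, 0, -60, 0, 0, 0, 255],
])

```text
t: 6.45
position: [0.4675, 0.2224, 0.0991]
tool_rot: [1.666, 2.663, 0.002]
wrist_force: [0.8, 1.0, -1.6]
grip_width: 0.343
```

Run:
```python
from h import *
p,D=bot.snapshot("scene")
C=cam("wrist"); s=bot.read_state(); w,Dw=bot.snapshot("wrist")
np.savez("w4.npz",p=w,d=Dw); save("pics/s4.png",np.hstack([cv2.resize(w,(400,300)),cv2.resize(p[120:345,230:530],(400,300))]))
print({k:s[k] for k in("t","position","wrist_force","torque","grip_width")})
P=cloud(C,Dw); M=rot(s["tool_rot"]); pos=np.array(s["position"]); T=(P-pos)@M*1000; q=w.astype(int)
m=(q[...,0]-q[...,2]>30)&(abs(T[...,0])<25)&(abs(T[...,1])<110)&(P[...,2]>.07)&(Dw>0.1)
t=T[m]; print(len(t),"tool lo/hi",np.percentile(t,1,axis=0).round(1),np.percentile(t,99,axis=0).round(1))
near=t[t[:,1]<-15]; print("near part x med/ y min / z med", np.median(near[:,0]),near[:,1].min(),np.median(near[:,2]))
A=np.c_[near[:,1],np.ones(len(near))]; print("top slope z vs y",np.linalg.lstsq(A,near[:,2],rcond=None)[0])
for y in range(-80,-20,15):
  n=near[abs(near[:,1]-y)<4]; 
  if len(n): print(y,np.percentile(n,[2,98],axis=0)[:,0].round(1),np.median(n[:,2]).round(1))
plan([(466.5,222,120,115.9)])
```

```text
{'t': 6.5, 'position': array([0.46693102, 0.22206385, 0.09822381]), 'wrist_force': array([ 0.31141834,  0.67387935, -0.62447943]), 'torque': array([ 0.02127924, -0.00682569, -0.03346748]), 'grip_width': 0.34337830138702913}
32714 tool lo/hi [-13.7 -75.9 -57.1] [ 15.2  24.8 -54.3]
near part x med/ y min / z med 0.6399784342490364 -76.70099771699373 -55.73287235972992
top slope z vs y [ 1.89624173e-03 -5.56391675e+01]
-80 [-12.9  14.4] -55.2
-65 [-13.4  14.9] -55.8
-50 [-13.5  14.9] -55.7
-35 [-13.4  14.9] -55.7
goal (466.5, 222, 120, 115.9) d [  0.1   0.  -22.3] r [-0.06 -0.    0.04] len 22.3
```

View pics/s4.png

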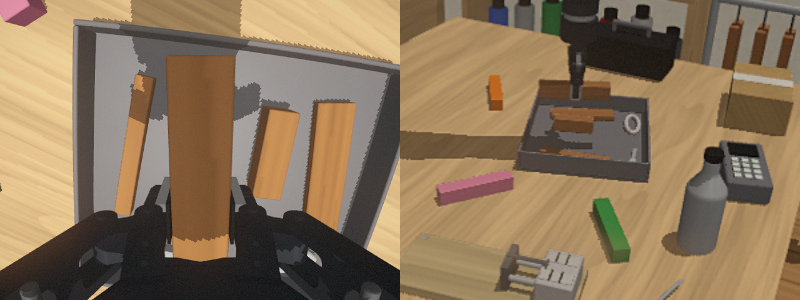

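The bar is held level, and all other pieces are in the bin. In the tool frame its top is at z = −55.7, the near end at y ≈ −76 and the centre at x ≈ +0.7. Next, transit to the jig.

```bash
python3 -c "
from h import *
plan([(462,61,98,110.7),(457,-100,98,105.6),(450,-262,98,100.5)])"
```

```text
goal (462, 61, 98, 110.7) d [-142.7  -74.4   -0.2] r [-0.06  0.    5.24] len 160.9
goal (457, -100, 98, 105.6) d [-148.8  -61.6    0. ] r [0.  0.  5.1] len 161.1
goal (450, -262, 98, 100.5) d [-154.1  -50.3    0. ] r [0.  0.  5.1] len 162.2
```

Call:
carry_out([
  [-20, -10, 0, 0, 0, 0.7, 255],
  [-50, -26, 0, 0, 0, 1.8, 255],
  [-81, -42, 0, 0, 0, 3, 255],
  [-112, -58, 0, 0, 0, 4.1, 255],
  [-143, -74, 0, 0, 0, 5.2, 255],
])

```text
t: 7.05
position: [0.4619, 0.0598, 0.0972]
tool_rot: [-1.785, -2.584, 0.002]
wrist_force: [0.5, 0.0, -0.8]
grip_width: 0.341
```

Call:
carry_out([
  [-30, -12, 0, 0, 0, 1, 255],
  [-60, -25, 0, 0, 0, 2, 255],
  [-89, -37, 0, 0, 0, 3.1, 255],
  [-119, -49, 0, 0, 0, 4.1, 255],
  [-149, -62, 0, 0, 0, 5.1, 255],
])

```text
t: 7.55
position: [0.4568, -0.1013, 0.0973]
tool_rot: [-1.898, -2.501, 0.001]
wrist_force: [0.4, 0.9, -1.6]
grip_width: 0.344
```

Call:
carry_out([
  [-32, -10, 0, 0, 0, 1, 255],
  [-66, -21, 0, 0, 0, 2.2, 255],
  [-100, -32, 0, 0, 0, 3.3, 255],
  [-134, -43, 0, 0, 0, 4.4, 255],
  [-154, -50, 0, 0, 0, 5.1, 255],
])

```text
t: 8.05
position: [0.4503, -0.264, 0.0971]
tool_rot: [-2.01, -2.413, 0.001]
wrist_force: [0.4, 0.4, -0.8]
grip_width: 0.339
```

Run:
```python
from meas import *
bot.snapshot("wrist"); bot.snapshot("wrist")
C=cam("wrist"); s=bot.read_state(); w,D=bot.snapshot("wrist"); np.savez("w5.npz",p=w,d=D)
a,Da=bot.snapshot("top"); np.savez("t5.npz",p=a,d=Da)
save("pics/w5.png",np.hstack([cv2.resize(w,(400,300)),cv2.resize(a[100:310,360:640],(400,300))]))
print({k:s[k] for k in("t","position","wrist_force","grip_width")}, np.degrees(np.arctan2(*rot(s["tool_rot"])[[1,0],0])))
P=cloud(C,D); X,Y,Z=P[...,0],P[...,1],P[...,2]
j=(X>.2)&(X<.8)&(Y<-.12)&(Y>-.4)
for n in("bed",): fit(P,j&(Z>.012)&(Z<.028),n)
fit(P,j&(Z>.055)&(Z<.075),"high")
M=rot(s["tool_rot"]); T=(P-np.array(s["position"]))@M*1000; q=w.astype(int)
t=T[(T[...,2]<-52)&(T[...,2]>-59)&(D>.1)&(T[...,1]<-15)&(q[...,0]-q[...,2]>30)]
for y in (-70,-50,-30):
  n=t[abs(t[:,1]-y)<4]; print("bar",y,np.percentile(n[:,0],[2,98]).round(1),np.median(n[:,2]).round(1))
print("ymin",np.percentile(t[:,1],.5))
```

```text
{'t': 8.15, 'position': array([ 0.45038357, -0.26421405,  0.09715798]), 'wrist_force': array([ 0.42696337,  0.87800419, -1.43687216]), 'grip_width': 0.3434741088477882} 100.33175975352178
bed c [ 456.1 -310.3] size [128.   29.8] ang 10.5 z [0.0185 0.0193 0.0202] n 7947
bed c [ 441.8 -213.8] size [135.8  34.7] ang 10.8 z [0.0184 0.0193 0.0202] n 9484
bed c [ 579.5 -277.2] size [21.8  7.6] ang 8.9 z [0.0185 0.0194 0.0201] n 213
bed c [ 564.1 -203.9] size [24.4  5.8] ang 25.4 z [0.0188 0.0194 0.0205] n 132
bar -70 [-13.4  15. ] -55.8
bar -50 [-13.4  15.1] -55.7
bar -30 [-13.4  15.1] -55.7
ymin -76.55120385861154
```

View pics/w5.png

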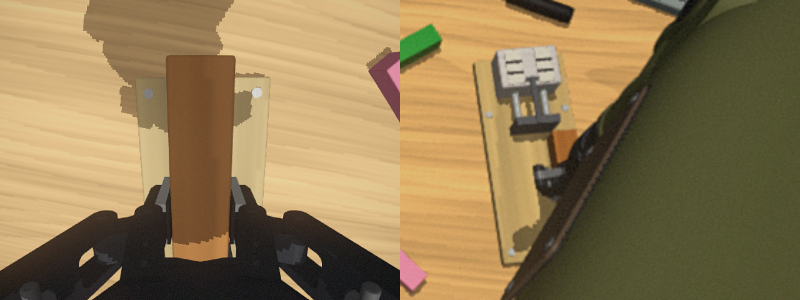

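The bar is gripped over the bed, with the near bed edge and two screws visible at wrist (148,93) and (257,93). Next I'll get the jig's pose relative to the tool.

Run:
```python
from meas import *
s=bot.read_state(); C=cam("wrist"); d=np.load("w5.npz"); P=cloud(C,d["d"])
pos=np.array(s["position"]); M=rot(s["tool_rot"]); T=(P-pos)@M*1000
# bed edges in tool frame
m=(P[...,2]>.013)&(P[...,2]<.026)&(d["d"]>.1)
t=T[m]; L=[]
for y in range(-70,-20,5):
    n=t[abs(t[:,1]-y)<2.5]
    if len(n)>30: L.append((y,np.percentile(n[:,0],.5),np.percentile(n[:,0],99.5)))
L=np.array(L); print(L.round(1)); mid=(L[:,1]+L[:,2])/2; k=np.polyfit(L[:,0],mid,1)
print("wrist: mid x at y=0:",k[1].round(2),"slope deg",np.degrees(np.arctan(k[0])).round(2),"near edge y",np.percentile(t[:,1],.5).round(1))
# same from top0
for f in("top0.npz",):
    d=np.load(f); Ct=cam("top"); Q=cloud(Ct,d["d"]); U=(Q-pos)@M*1000
    b=(Q[...,2]>.012)&(Q[...,2]<.024)&(abs(U[...,0])<100)&(U[...,1]>-120)&(U[...,1]<260)
    u=U[b]; L=[]
    for y in range(-60,90,10):
        n=u[abs(u[:,1]-y)<5]; L.append((y,np.percentile(n[:,0],1),np.percentile(n[:,0],99)))
    L=np.array(L); k=np.polyfit(L[:,0],L[:,1:].mean(1),1)
    print("top: width",(L[:,2]-L[:,1]).mean(),"mid at 0",k[1].round(2),"slope",np.degrees(np.arctan(k[0])).round(2),"y range",np.percentile(u[:,1],[.5,99.5]))
    h=U[(Q[...,2]>.056)&(Q[...,2]<.075)&(abs(U[...,0])<60)&(U[...,1]>40)&(U[...,1]<260)]
    print("high y hist",[(y,len(n:=h[abs(h[:,1]-y)<2]),n[:,0].min().round(0) if len(n) else 0,n[:,0].max().round(0) if len(n) else 0) for y in range(60,200,4)])
```

```text
[[-70.   34.2 182.1]
 [-65.  -61.3 185.7]
 [-60.  -61.3 190.6]
 [-55.  -61.3 194.7]
 [-50.  -61.  198.6]
 [-45.  -61.4 203.5]
 [-40.  -61.8 207.3]
 [-35.  -61.4 208.9]
 [-30.  -61.8  67.1]
 [-25.  -61.6  67.4]]
wrist: mid x at y=0: -15.38 slope deg -57.56 near edge y -89.1
top: width 127.60020793101357 mid at 0 -0.26 slope 0.49 y range [-68.68382004 225.22235192]
high y hist [(60, 0, 0, 0), (64, 0, 0, 0), (68, 0, 0, 0), (72, 0, 0, 0), (76, 0, 0, 0), (80, 0, 0, 0), (84, 0, 0, 0), (88, 0, 0, 0), (92, 0, 0, 0), (96, 0, 0, 0), (100, 0, 0, 0), (104, 0, 0, 0), (108, 2, np.float64(15.0), np.float64(26.0)), (112, 88, np.float64(-29.0), np.float64(30.0)), (116, 61, np.float64(-30.0), np.float64(30.0)), (120, 64, np.float64(-31.0), np.float64(31.0)), (124, 18, np.float64(-19.0), np.float64(12.0)), (128, 6, np.float64(-3.0), np.float64(3.0)), (132, 8, np.float64(-4.0), np.float64(4.0)), (136, 10, np.float64(-3.0), np.float64(3.0)), (140, 8, np.float64(-3.0), np.float64(3.0)), (144, 7, np.float64(-1.0), np.float64(4.0)), (148, 8, np.float64(-2.0), np.float64(4.0)), (152, 8, np.float64(-4.0), np.float64(3.0)), (156, 9, np.float64(-3.0), np.float64(5.0)), (160, 6, np.float64(-3.0), np.float64(3.0)), (164, 8, np.float64(-3.0), np.float64(3.0)), (168, 75, np.float64(-40.0), np.float64(40.0)), (172, 88, np.float64(-40.0), np.float64(42.0)), (176, 84, np.float64(-41.0), np.float64(42.0)), (180, 74, np.float64(-41.0), np.float64(42.0)), (184, 77, np.float64(-40.0), np.float64(42.0)), (188, 90, np.float64(-41.0), np.float64(42.0)), (192, 74, np.float64(-40.0), np.float64(41.0)), (196, 77, np.float64(-40.0), np.float64(42.0))]
```

Face gap is about 36 mm and lateral and angle errors are about 1 mm and 0.3°. Lowering towards the bed, about 103 mm below.

Call:
carry_out([
  [0.5, 0, 20, 0, 0, 0, 255],
  [1, 0, 42, 0, 0, 0, 255],
  [1, 0, 64, 0, 0, 0, 255],
  [1, 0, 82, 0, 0, 0, 255],
  [1, 0, 92, 0, 0, 0, 255],
])

```text
t: 8.75
position: [0.4497, -0.2589, 0.0044]
tool_rot: [-2.004, -2.415, 0.0]
wrist_force: [-0.6, -0.0, -1.5]
grip_width: 0.34
```

Call:
carry_out([
  [0, 0, 3, 0, 0, 0, 255],
  [0, 0, 5, 0, 0, 0, 255],
  [0, 0, 7, 0, 0, 0, 255],
  [0, 0, 8, 0, 0, 0, 255],
  [0, 0, 8, 0, 0, 0, 255],
])

```text
t: 9.25
position: [0.4513, -0.2612, -0.0013]
tool_rot: [2.008, 2.415, 0.0]
wrist_force: [0.0, -0.5, -1.0]
grip_width: 0.342
```

Call:
carry_out([
  [0, 0, 0.5, 0, 0, 0, 255],
  [0, 0, 1, 0, 0, 0, 255],
  [0, 0, 1.5, 0, 0, 0, 255],
  [0, 0, 2, 0, 0, 0, 255],
  [0, 0, 2, 0, 0, 0, 255],
])

```text
t: 9.75
position: [0.4509, -0.261, -0.0038]
tool_rot: [-2.008, -2.416, 0.0]
wrist_force: [0.5, 0.4, -0.7]
grip_width: 0.345
```

Call:
carry_out([
  [0, 0, 0.5, 0, 0, 0, 255],
  [0, 0, 1, 0, 0, 0, 255],
  [0, 0, 1.5, 0, 0, 0, 255],
  [0, 0, 2, 0, 0, 0, 255],
  [0, 0, 2, 0, 0, 0, 255],
])

```text
t: 10.25
position: [0.4509, -0.2609, -0.0058]
tool_rot: [-2.008, -2.416, 0.0]
wrist_force: [-0.1, 0.4, -1.0]
grip_width: 0.343
```

Run:
```python
from h import *
s=bot.read_state(); C=cam("wrist"); w,D=bot.snapshot("wrist"); P=cloud(C,D)
print({k:s[k] for k in("t","position","wrist_force","grip_width")})
pos=np.array(s["position"]); M=rot(s["tool_rot"]); T=(P-pos)@M*1000; q=w.astype(int)
bed=(P[...,2]>.013)&(P[...,2]<.026)&(D>.1)&(abs(T[...,0])<76)
bar=(T[...,2]<-52)&(T[...,2]>-59)&(D>.1)&(abs(T[...,0])<25)&(q[...,0]-q[...,2]>30)
for y in range(-72,-20,8):
    r=[]
    for m in(bed,bar):
        n=T[m&(abs(T[...,1]-y)<2.5)]
        if len(n)>20: r+=[np.percentile(n[:,0],[.5,99.5]).round(1),np.median(n[:,2]).round(1)]
    print(y,r)
t=T[bed&(abs(T[...,0])>20)]; print("bed near edge",np.percentile(t[:,1],1),"bar",np.percentile(T[bar][:,1],.5))
a,_=bot.snapshot("scene"); save("pics/s6.png",cv2.resize(a[270:390,200:400],(800,480),interpolation=cv2.INTER_CUBIC))
```

```text
{'t': 10.25, 'position': array([ 0.45094425, -0.26092547, -0.00577751]), 'wrist_force': array([-0.11255838,  0.42579953, -1.01197636]), 'grip_width': 0.34259754550300564}
-72 [array([-13.9,  15.5]), np.float64(-55.8)]
-64 [array([-63.7,  63.7]), np.float64(-25.0), array([-13.9,  15.5]), np.float64(-55.8)]
-56 [array([-63.7,  64. ]), np.float64(-25.2), array([-13.9,  15.6]), np.float64(-55.8)]
-48 [array([-63.7,  63.7]), np.float64(-25.1), array([-13.9,  15.5]), np.float64(-55.7)]
-40 [array([-63.8,  63.8]), np.float64(-25.1), array([-13.9,  15.6]), np.float64(-55.7)]
-32 [array([-63.7,  64.1]), np.float64(-25.1), array([-14. ,  15.6]), np.float64(-55.7)]
-24 [array([-63.7,  64.1]), np.float64(-25.1), array([-14. ,  15.5]), np.float64(-55.7)]
bed near edge -68.39960460666076 bar -76.48537750394054
```

View pics/s6.png

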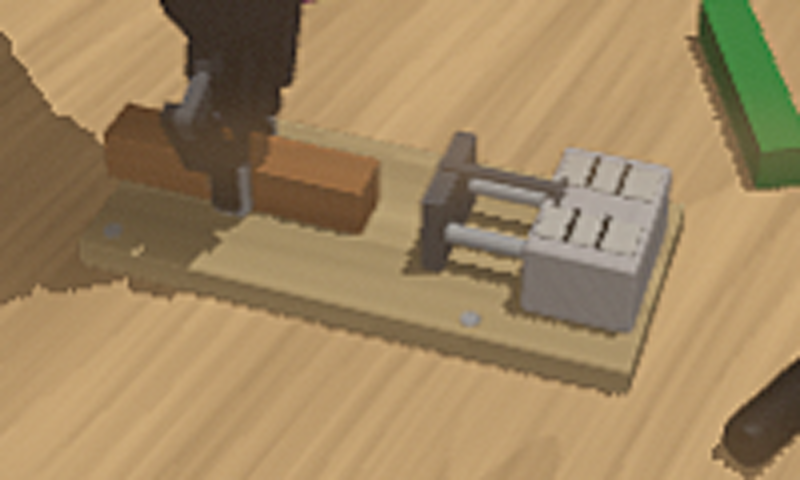

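The bar is aligned within 1 mm laterally and parallel to the bed, about 0.5 mm above it, with the plate 38 mm ahead. Advancing.

Call:
carry_out([
  [0, 4, 0.5, 0, 0, 0, 255],
  [0, 11, 0.5, 0, 0, 0, 255],
  [0, 19, 0.5, 0, 0, 0, 255],
  [0, 26, 0.5, 0, 0, 0, 255],
  [0, 31, 0.5, 0, 0, 0, 255],
])

```text
t: 10.85
position: [0.4826, -0.2551, -0.0062]
tool_rot: [2.007, 2.416, 0.0]
wrist_force: [-1.0, 0.2, 1.5]
grip_width: 0.341
```

Call:
carry_out([
  [0, 2, 0, 0, 0, 0, 255],
  [0, 4, 0, 0, 0, 0, 255],
  [0, 6, 0, 0, 0, 0, 255],
  [0, 8, 0, 0, 0, 0, 255],
  [0, 10, 0, 0, 0, 0, 255],
])

```text
t: 11.35
position: [0.4907, -0.2535, -0.0062]
tool_rot: [-2.008, -2.415, 0.001]
wrist_force: [-4.5, -0.6, 3.0]
grip_width: 0.342
```

Call:
carry_out([
  [0, 1.5, 0, 0, 0, 0, 255],
  [0, 3, 0, 0, 0, 0, 255],
  [0, 4.5, 0, 0, 0, 0, 255],
  [0, 6, 0, 0, 0, 0, 255],
  [0, 6, 0, 0, 0, 0, 255],
])

```text
t: 11.85
position: [0.4958, -0.2526, -0.0062]
tool_rot: [-2.007, -2.415, 0.003]
wrist_force: [-6.5, -1.7, 5.5]
grip_width: 0.342
```

Call:
carry_out([
  [0, 1, 0, 0, 0, 0, 255],
  [0, 2, 0, 0, 0, 0, 255],
  [0, 3, 0, 0, 0, 0, 255],
  [0, 4, 0, 0, 0, 0, 255],
  [0, 4, 0, 0, 0, 0, 255],
])

```text
t: 12.35
position: [0.4988, -0.252, -0.0062]
tool_rot: [-2.007, -2.414, 0.005]
wrist_force: [-9.8, -1.6, 8.9]
grip_width: 0.343
```

Run:
```python
from h import *
f=[]
a,Da=bot.snapshot("top"); b,Db=bot.snapshot("scene")
for _ in range(3):
    s=bot.read_state(); f.append(s["wrist_force"]); bot.snapshot("wrist")
print(np.round(f,1),s["position"],s["t"],s["grip_width"])
save("pics/f7.png",np.hstack([cv2.resize(b[285:375,260:380],(400,300),interpolation=cv2.INTER_CUBIC),cv2.resize(a[120:210,400:520],(400,300),interpolation=cv2.INTER_CUBIC)]))
# plate/pointer in jig x from top depth
C=cam("top"); P=cloud(C,Da); y=np.radians(10.5); ex=np.array([np.cos(y),np.sin(y)]); ey=np.array([-ex[1],ex[0]])
d=np.load("top0.npz"); Q=cloud(C,d["d"])
for n,X in(("rest",Q),("now",P)):
    v=(X[...,:2]-[.5232,-.2484]); u=v@ex*1000; w=v@ey*1000
    m=(X[...,2]>.056)&(X[...,2]<.075)&(abs(w)<29)&(u>10)&(u<88); print(n,[(k,int(((u>k)&(u<=k+3)&m&(abs(w)>8)).sum())) for k in range(20,80,3)])
```

```text
[[ -8.9  -2.4   7.7]
 [ -9.7  -1.9   8.4]
 [-10.6  -1.6   8.6]] [ 0.49882074 -0.25196667 -0.006205  ] 12.55 0.33674638948695196
rest [(20, 0), (23, 0), (26, 0), (29, 0), (32, 0), (35, 40), (38, 33), (41, 28), (44, 30), (47, 19), (50, 0), (53, 0), (56, 0), (59, 0), (62, 0), (65, 0), (68, 0), (71, 0), (74, 0), (77, 0)]
now [(20, 0), (23, 0), (26, 0), (29, 0), (32, 0), (35, 0), (38, 0), (41, 0), (44, 6), (47, 36), (50, 30), (53, 26), (56, 28), (59, 8), (62, 0), (65, 0), (68, 0), (71, 0), (74, 0), (77, 0)]
```

View pics/f7.png

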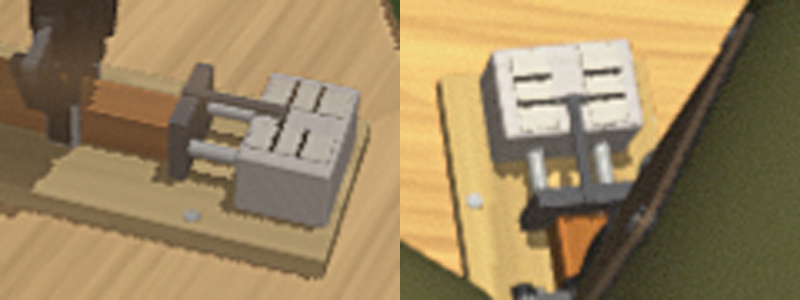

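The pointer is at the first mark with the plate in about 11.5 mm (≈5 N); the rest of the wrist force is bed friction. I'll ease the down-load slightly and push about 7 mm more.

Call:
carry_out([
  [0, 0.5, -0.4, 0, 0, 0, 255],
  [0, 2, -0.6, 0, 0, 0, 255],
  [0, 3.5, -0.6, 0, 0, 0, 255],
  [0, 5, -0.6, 0, 0, 0, 255],
  [0, 6.5, -0.6, 0, 0, 0, 255],
])

```text
t: 13.1
position: [0.5045, -0.2508, -0.0061]
tool_rot: [-2.007, -2.413, 0.006]
wrist_force: [-10.2, -3.0, 6.1]
grip_width: 0.343
```

Call:
carry_out([
  [0, 0.5, 0, 0, 0, 0, 255],
  [0, 1, 0, 0, 0, 0, 255],
  [0, 1, 0, 0, 0, 0, 255],
  [0, 1, 0, 0, 0, 0, 255],
  [0, 1, 0, 0, 0, 0, 255],
])

```text
t: 13.6
position: [0.5053, -0.2506, -0.0061]
tool_rot: [-2.007, -2.412, 0.006]
wrist_force: [-10.3, -2.3, 6.6]
grip_width: 0.338
```

```bash
cat > chk.py <<'E'
from h import *
import sys
a,Da=bot.snapshot("top"); b,Db=bot.snapshot("scene"); f=[]
for _ in range(3):
    s=bot.read_state(); f.append(s["wrist_force"]); C=cam("wrist"); w,D=bot.snapshot("wrist")
print(np.round(f,1),s["position"],s["t"],s["grip_width"])
save(f"pics/{sys.argv[1]}.png",np.hstack([cv2.resize(b[285:375,260:380],(400,300),interpolation=cv2.INTER_CUBIC),cv2.resize(a[120:210,400:520],(400,300),interpolation=cv2.INTER_CUBIC)]))
Ct=cam("top"); y=np.radians(10.5); ex=np.array([np.cos(y),np.sin(y)]); ey=np.array([-ex[1],ex[0]])
for n,X in(("rest",cloud(Ct,np.load("top0.npz")["d"])),("now",cloud(Ct,Da))):
    v=X[...,:2]-[.5232,-.2484]; u=v@ex*1000; q=v@ey*1000
    m=(X[...,2]>.056)&(X[...,2]<.075)&(q>8)&(q<29)&(u>10)&(u<85)   # left half, free of the arm
    print(n,"plate top x 5/50/95%",np.percentile(u[m],[5,50,95]).round(1))
P=cloud(C,D); T=(P-np.array(s["position"]))@rot(s["tool_rot"])*1000; g=w.astype(int)
bed=(P[...,2]>.013)&(P[...,2]<.026)&(D>.1)&(abs(T[...,0])<76)&(T[...,1]<-20)&(T[...,1]>-75)
bar=(T[...,2]<-50)&(T[...,2]>-63)&(D>.1)&(abs(T[...,0])<25)&(g[...,0]-g[...,2]>30)&(T[...,1]<-18)
t=T[bar]; print("bed x",np.percentile(T[bed][:,0],[.5,99.5]).round(1),"bar x",np.percentile(t[:,0],[.5,99.5]).round(1),"bar ymin",np.percentile(t[:,1],.5).round(1))
k=np.polyfit(t[:,1],t[:,2],1); print("bar pitch deg",np.degrees(k[0]).round(2),"top z world",np.percentile(P[bar][:,2],[2,50,98]).round(4),"bed",np.median(P[bed][:,2]).round(4))
E
python3 chk.py f8
```

```text
[[ -9.8  -2.9   6. ]
 [-11.1  -2.5   6.2]
 [-11.1  -2.6   5.4]] [ 0.50532232 -0.25064047 -0.00613139] 13.8 0.341923044058772
rest plate top x 5/50/95% [36.1 41.3 47.6]
now plate top x 5/50/95% [54.1 58.3 65.3]
bed x [-63.8  64. ] bar x [-14.   15.6] bar ymin -76.6
bar pitch deg -0.23 top z world [0.0483 0.0496 0.0508] bed 0.0193
```

View pics/f8.png

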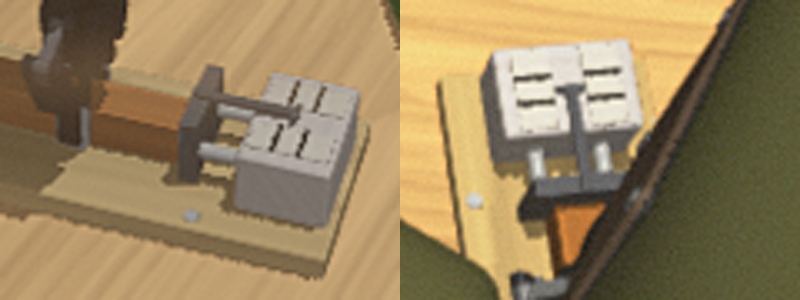

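The pointer stands between the marks, with the plate in about 17.5 mm (≈8 N) and the bar square and flat. I'll nudge it slightly and hold for over 1.5 s.

Call:
carry_out([
  [0, 0.5, 0, 0, 0, 0, 255],
  [0, 1, 0, 0, 0, 0, 255],
  [0, 1, 0, 0, 0, 0, 255],
  [0, 1, 0, 0, 0, 0, 255],
  [0, 1, 0, 0, 0, 0, 255],
])

```text
t: 14.35
position: [0.5061, -0.2505, -0.0061]
tool_rot: [-2.007, -2.412, 0.007]
wrist_force: [-11.0, -2.8, 6.3]
grip_width: 0.338
```

Call:
carry_out([
  [0, 0, 0, 0, 0, 0, 255],
  [0, 0, 0, 0, 0, 0, 255],
  [0, 0, 0, 0, 0, 0, 255],
  [0, 0, 0, 0, 0, 0, 255],
  [0, 0, 0, 0, 0, 0, 255],
])

```text
t: 14.85
position: [0.5061, -0.2505, -0.0061]
tool_rot: [-2.007, -2.412, 0.007]
wrist_force: [-11.4, -2.4, 6.8]
grip_width: 0.337
```

Call:
carry_out([
  [0, 0, 0, 0, 0, 0, 255],
  [0, 0, 0, 0, 0, 0, 255],
  [0, 0, 0, 0, 0, 0, 255],
  [0, 0, 0, 0, 0, 0, 255],
  [0, 0, 0, 0, 0, 0, 255],
])

```text
t: 15.35
position: [0.5061, -0.2505, -0.0061]
tool_rot: [-2.007, -2.412, 0.007]
wrist_force: [-11.5, -2.8, 5.7]
grip_width: 0.338
```

Call:
carry_out([
  [0, 0, 0, 0, 0, 0, 255],
  [0, 0, 0, 0, 0, 0, 255],
  [0, 0, 0, 0, 0, 0, 255],
  [0, 0, 0, 0, 0, 0, 255],
  [0, 0, 0, 0, 0, 0, 255],
])

```text
t: 15.85
position: [0.5061, -0.2505, -0.0061]
tool_rot: [-2.007, -2.412, 0.007]
wrist_force: [-10.3, -3.0, 6.4]
grip_width: 0.337
```

Call:
carry_out([
  [0, 0, 0, 0, 0, 0, 255],
  [0, 0, 0, 0, 0, 0, 255],
  [0, 0, 0, 0, 0, 0, 255],
  [0, 0, 0, 0, 0, 0, 255],
  [0, 0, 0, 0, 0, 0, 255],
])

```text
t: 16.35
position: [0.5061, -0.2505, -0.0061]
tool_rot: [-2.007, -2.412, 0.007]
wrist_force: [-12.0, -3.5, 6.0]
grip_width: 0.343
```

```bash
python3 chk.py f9
```

```text
[[-11.5  -2.4   5.9]
 [-11.6  -2.2   6.3]
 [-11.3  -2.4   7. ]] [ 0.50611363 -0.25048384 -0.00612292] 16.55 0.3421766762453358
rest plate top x 5/50/95% [36.1 41.3 47.6]
now plate top x 5/50/95% [54.7 59.  65.9]
bed x [-63.8  63.9] bar x [-14.   15.5] bar ymin -76.6
bar pitch deg -0.29 top z world [0.0483 0.0496 0.0509] bed 0.0193
```

Steady, with the plate in about 18 mm (≈8 N), held for over 2 s. Handing in.

```bash
python3 -c "
from h import *
print(bot.close_job())"
```

```text
the job is handed in; nothing more can be done
None
```

The job is handed in with the bar still gripped and pressing the stop plate, the pointer between the two marks. No verdict was reported. I picked the 150 x 30 mm bar out of the bin, laid it flat on the jig bed and pushed its end slowly against the plate, then held it there for over 2 s.

**Last checks:**
- **Plate:** it is about 18 mm in by the top camera's depth, which is roughly 8 N on the 450 N/m spring.
- **Bar:** it sits about 1 mm off the middle line, is pitched 0.3°, and its top is 30 mm above the bed. It was within about 0.5° of square when laid on the bed.
- **Stability:** the pose and force stayed steady through the hold.
- **Other pieces:** the short bar, thin bar and slat were in the bin just after the lift. I did not go near them again.

**What disagreed or failed:**
- **First grasp:** it closed on air. The fingertips are about 44 mm behind where the reported TCP and `tcp_to_tips` put them. I measured this in the wrist depth images and went lower by that amount.
- **Second grasp:** there was about 21 N of upward force on the tool while gripping, probably the finger knuckles resting on the bar. It vanished on lifting.
- **Wrist force:** it read about 12 N along the push against about 8 N from the spring. I put the difference down to friction on the bed, with about 6 N pressing down.
- **Cameras:** the top and wrist cameras differed by up to 4 mm. The final alignment used the wrist camera close to the jig.

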